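Coast-down check of a roller pump

ROBOT

A 6-joint arm with a two-finger parallel gripper is mounted at the origin on the work surface. World frame = base frame: x ahead of the robot, y to its left, z up, the work surface at z = 0. Lengths are in m, angles in rad, forces in N, time in s.
With the tool pointing down it reaches from about 0.325 to 0.775 m from the base axis. Payload 5.5 kg.
Tool frame: the origin (TCP) lies on the mounting face of the last link; the fingertips stand 173 mm ahead of it and the grasp point (between the pads) lies 155 mm ahead of it; z points along the fingers, y is the line along which they close (so a half turn about z gives the same grasp; the last joint's range is limited). The gripper opens to 85 mm and grips with 20 to 120 N. Pads are 22 mm wide; open, the fingers measure 114 mm over their backs; the gripper's body (76 mm by 85 mm) begins 54 mm behind the grasp point. The pads swing forward as they close: fully open they stand 13 mm farther back than shut.
Start: joints at [-1.303, 0.091, 1.231, -0, 1.82, -0.057], TCP at [0.191, -0.569, 0.405] pointing down, gripper open.
Joint ranges: [-2.87, 2.87], [-0.86, 2.18], [0.17, 2.46], [-1.51, 4.65], [0.06, 2.69], [-2.65, 2.65]. Speed limits (rad/s): [2.57, 2.57, 3.01, 3.14, 3.14, 3.14].

INTERFACE

Orientations are given as a 3x3 rotation matrix whose columns are the frame's x, y, z axes.
In Python, from station import env gives the robot as it stands.
- The arm moves only by the tool jog_arm, never from a script. Its argument "rows" is a list of rows, each an object of numbers: "x", "y", "z": the shift along the tool's x, y, z in mm; "yaw": the turn about the tool's z in degrees; "hand": the finger opening in mm, from 0 to 85.4. In form: [{"x": .., "y": .., "z": .., "yaw": .., "hand": ..}, ...]. A call has 1 to 20 rows; each row shifts and turns the commanded pose from where the row before left it, along the tool's axes as they then stand; what a row does not reach is not made up. A row lasts 1/12 s, in which the tool goes at most 41.7 mm and 7.16 degrees, less where a joint would pass 70% of its speed; a pose out of reach is approached as far as the arm can. A call with a gripper value outside its range is refused whole. The fingers move at their own pace and stop on an object; "grip_force" is the grip in N (left out, the last holds). Time passes only in rows, so rows that do not move let the fingers close. It gives the time, the measured TCP pose, the force, the opening and the grip force at its end, in the units of the state.
- env.sense(): the state, without advancing time (a new reading comes with each control period).
- env.get_image(name): name is "scene" or "top"; returns the picture (384x512x3 uint8, blue, green, red); there is no depth.
- env.camera_params(name): a dict with "fx", "fy", "cx", "cy" (pixels), "position" and "attitude" of the camera in the world. Camera axes: x right, y up, looking along -z (the intrinsics and any distortion apply to the point x, -y, -z); pixel columns grow to the right and rows downward; lengths in m; the calibration is good to about 2 mm. A picture is of the moment at which its call begins. camera_params takes no time and is no camera call.
- env.hand_in(): hands the job in; it is judged then, once.
Trained networks look in the newest picture that a camera, given by its name, has taken for a name from the list of things; names that differ only in an ending like _2 or _b are one class to them, and where a whole thing is asked for, a point or a joint stands for the part that bears it (a point fixed in the world has none). Each returns a list of dicts, best first, with "p" (0 to 1); they miss things now and then, are a little off and sometimes report something else, mostly with a low value. They report only what shows in the picture. A call takes as long as a camera call. They do not tell look-alikes from the thing itself.
- env.find_in(camera, label): "pixel" ([row, column] in pixels, amid what is visible of it).
- env.masks_of(camera, label): "mask" (384x512 bool, what is visible of it) and "pixel" ([row, column] in pixels, amid what is visible of it).
- env.tip_of(camera, label): "pixel" ([row, column] in pixels: a listed point, or the origin of a listed thing).
The state is a dict: "time": time; "joint_positions": joint angles; "qd": joint speeds; "tau": joint torques, N m; "ee_pos": TCP position; "tool_rot": TCP orientation; "force": force on the tool from outside, world axes, zero at the start; "ft_torque": the same for the moment, N m; "opening": opening from 0.0 (shut) to 1.0 (fully open); "gripper_force": force on a finger pad.
Only numpy, scipy, OpenCV 4.12 (cv2) and the standard library are available. Lean on these libraries where they do the work, as an engineer would, in place of code of your own. Each camera call takes 0.05 s, during which the arm holds its last target. There are 200 camera calls.

TASK

Check that the roller pump coasts freely: lift the pickup probe out of its holder, push the pump's crank post so that the rotor coasts on by itself counter-clockwise (seen from above) at about one turn in six seconds, never faster than one turn in three, and then, touching nothing of the pump, follow the moving post with the probe's nose for at least eight seconds, keeping the nose 1 to 3 cm above the post's top and within 2 cm of its centre sideways while the rotor keeps turning. Then put the probe back upright and fully home in its holder and let go; the rotor may go on running down by itself. Leave the bottle, the bowl and the brass weight alone.

Things in the scene. Friction and masses are not known exactly. Their poses are not given: they have to be found in the camera images.
- pump: Roller pump console, fixed: blue box 260 x 240 mm, top 60 mm above the table, with a grey horseshoe raceway (outer radius 115 mm, top 84 mm above the table) round the rotor: an aluminium cross-arm 170 mm long with hub and two white rollers (nothing but the crank post higher than 106 mm above the table). Origin: centre of the underside, on the rotor's vertical axis.
- rotor (a joint): Rotor angle (rad), positive counter-clockwise from above, no stops, counts on past a turn; at 0 the crank post lies along the pump's +x. No motor, it coasts on low-friction bearings: inertia about 0.0030 kg m2 (varies -35 to +50 percent), drag about 0.00015 N m plus 0.00004 N m per rad/s: it loses 0.03 to 0.1 rad/s each second.
- post_top (a point): Centre of the flat top of the crank post: an upright steel cylinder, diameter 30 mm, on one end of the rotor (the other end has none), 75 mm from the rotor's axis; the top is 152 mm above the table, and the post stands free from 104 mm up.
- rotor_axis (a point): Point on the rotor's vertical axis, at the height of the post's top (152 mm above the table); fixed to the pump.
- probe: Pickup probe, loose, 0.15 kg, 140 mm long, standing nose down in the holder. Origin: centre of the nose's flat end; z points up along the probe. From the origin up: steel nose, diameter 20 mm, 50 mm long; square black flange 40 x 40 mm from 50 to 58 mm; square olive-yellow grip 30 x 30 mm from 58 to 130 mm with faces along its x and y axes; round gland of 16 mm diameter to 140 mm.
- holder: Grey holder block, fixed, 90 x 90 x 60 mm high, with a square hole 26 x 26 mm, 55 mm deep, in the middle of its top (3 mm chamfer). Origin: centre of the underside. The probe hangs in the hole by its flange: when home, the probe's origin is 10 mm above the table on the holder's axis. Same yaw as the probe at the start.
- spray: Bystander: small white capped bottle, 50 mm diameter, 130 mm high. Origin: centre of the underside.
- bowl: Bystander: steel bowl, 120 mm diameter, 45 mm high. Origin: centre of the underside.
- weight: Bystander: brass disc weight, 60 mm diameter, 40 mm high. Origin: centre of the underside.
Things that resemble listed ones, but are neither listed nor needed, are in the scene too. Leave any orange look-alike of the probe alone. Leave any black look-alike of the holder alone.

How it is judged:
On the way, in this order (a step that is already met when the one before it is completed fails the run):
1. the probe is lifted out of the holder (height (world z) of probe above 0.08 m), for 0.2 s.
2. the rotor turns counter-clockwise at 0.6 rad/s or more (velocity of joint rotor above 0.6 rad/s), for 0.1 s.
3. for 8 s on end the nose follows the post: within 22 mm sideways and 4 to 38 mm above its top, probe and robot not touching the pump, the rotor turning counter-clockwise faster than 0.15 rad/s (horizontal distance between probe and post_top below 0.022 m and z of probe in the frame of rotor_axis between 0.004 and 0.038 m and velocity of joint rotor above 0.15 rad/s and contact force between each of probe, the arm, the fingers and pump below 0.1 N), for 8 s.
At the end, for the whole second after the job is handed in: The probe hangs at rest in its holder: nose within 8 mm of the holder's axis and less than 14 mm above the table, upright within 0.1 rad, released (horizontal distance between probe and holder below 0.008 m and height (world z) of probe below 0.014 m and angle between probe's own z axis and vertical below 0.1 rad and linear speed of probe below 0.02 m/s); the robot touches nothing.
It fails at once if the rotor is spun faster than one turn in three seconds (2.1 rad/s), either way (velocity of joint rotor above 2.2 rad/s or velocity of joint rotor below -2.2 rad/s).
It fails at once if a bystander is moved by more than 30 mm (distance of any of spray, bowl, weight from where it was at the start of the episode above 0.03 m).
It also fails if it takes over 67 s, if anything falls off the work surface, if the arm or the gripper's body presses on something with over 40 N, if the wrist force passes 120 N, or if a joint passes its speed limit or range.

## Working session

There is one attempt and no reset: what is moved stays moved. The work goes in short steps, Python scripts to look and compute and a tool call to move; the robot and the scene stay as the last step left them, time stands still between calls to the robot, and variables do not carry over. Pictures are saved under pics/ and viewed, at most 10 in all, crops included, and the job is handed in when it is done.

Besides the shell and the picture viewer there is one more tool, called after ">>>" as name(argument=value, ...), one argument or row to a line, values as JSON. jog_arm: Moves the arm, as the interface text tells. Its arguments: {"type":"object","properties":{"rows":{"type":"array"},"grip_force":{"type":"number"}},"required":["rows"]}

```bash
mkdir -p pics; ls; python3 - <<'E'
from station import env
import cv2,numpy as np
s=env.sense();print(s['time'],s['ee_pos'],np.round(s['tool_rot'],3),s['opening'])
for c in('scene','top'):
    im=env.get_image(c);cv2.imwrite(f'pics/{c}0.png',im);print(c,env.camera_params(c))
    for l in('probe','holder','post_top','pump','rotor_axis','bowl','spray','weight'):
        print(c,l,[(np.round(d['pixel'],1).tolist(),round(d['p'],2)) for d in env.tip_of(c,l)][:4])
E
```

```text
pics
0.0 [ 0.19149463 -0.56867472  0.40354989] [[ 0.948  0.319 -0.   ]
 [ 0.319 -0.948  0.002]
 [ 0.    -0.002 -1.   ]] 1.0017599371445256
scene {'fx': 396.9505376297979, 'fy': 396.9505376297979, 'cx': 257.17254910540777, 'cy': 194.2875007267698, 'position': array([ 1.13192218, -0.52240965,  0.78300227]), 'attitude': array([[ 0.68566185, -0.46940578,  0.55635065],
       [ 0.72784849,  0.43138341, -0.53305247],
       [ 0.01021747,  0.77043272,  0.63743943]])}
scene probe [([270.1, 125.7], 0.79), ([312.5, 136.9], 0.67)]
scene holder [([272.5, 128.5], 0.66), ([253.6, 195.3], 0.64)]
scene post_top [([199.6, 289.5], 0.86)]
scene pump [([229.6, 273.1], 0.66)]
scene rotor_axis [([183.8, 277.4], 0.95)]
scene bowl [([169.1, 318.0], 0.7)]
scene spray [([332.6, 181.3], 0.64)]
scene weight [([184.1, 336.9], 0.75)]
top {'fx': 464.3729752579191, 'fy': 464.3729752579191, 'cx': 258.8656320294987, 'cy': 195.77552215774733, 'position': array([0.25929863, 0.03576301, 1.49026728]), 'attitude': array([[ 0.0120637 ,  0.98118719, -0.19268154],
       [-0.99990336,  0.01316868,  0.00445508],
       [ 0.00690863,  0.19260917,  0.98125123]])}
top probe [([225.9, 362.8], 0.69), ([192.3, 378.7], 0.46)]
top holder [([228.0, 362.7], 0.75), ([210.8, 319.1], 0.67)]
top post_top [([155.3, 253.5], 0.59)]
top pump [([186.9, 248.5], 0.8)]
top rotor_axis [([176.7, 251.3], 0.9)]
top bowl [([220.3, 150.6], 0.86), ([186.0, 246.2], 0.31)]
top spray [([158.8, 364.0], 0.68)]
top weight [([182.8, 161.6], 0.54)]
```

View pics/scene0.png

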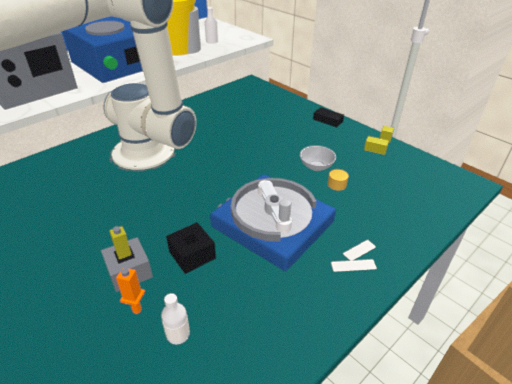

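View pics/top0.png

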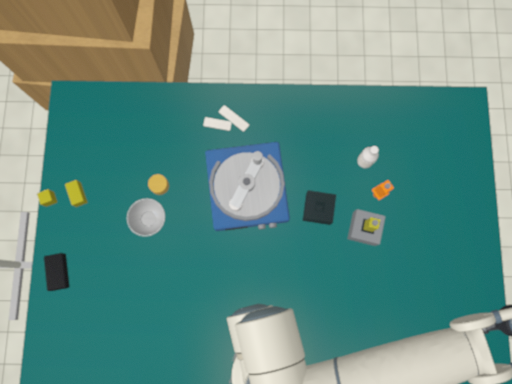

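```bash
cat > h.py <<'E'
from station import env
import cv2,numpy as np
def ray(c,px):
    P=env.camera_params(c);d=np.array([(px[1]-P['cx'])/P['fx'],-(px[0]-P['cy'])/P['fy'],-1.])
    d=P['attitude']@d;return P['position'],d/np.linalg.norm(d)
def tri(a,b):
    (p,d),(q,e)=ray('scene',a),ray('top',b)
    t=np.linalg.lstsq(np.c_[d,-e],q-p,rcond=None)[0]
    A,B=p+t[0]*d,q+t[1]*e
    return (A+B)/2,np.linalg.norm(A-B)
def atz(c,px,z):
    p,d=ray(c,px);return p+d*(z-p[2])/d[2]
def pix(c,X):
    P=env.camera_params(c);v=P['attitude'].T@(np.asarray(X,float)-P['position'])
    return np.array([P['cy']+P['fy']*v[1]/v[2],P['cx']-P['fx']*v[0]/v[2]])
E
python3 - <<'E'
from h import *
np.set_printoptions(precision=4,suppress=True)
for n,a,b in [('probe',(270.1,125.7),(225.9,362.8)),('probe2',(312.5,136.9),(192.3,378.7)),('holder',(272.5,128.5),(228,362.7)),('holder2',(253.6,195.3),(210.8,319.1)),('post',(199.6,289.5),(155.3,253.5)),('pump',(229.6,273.1),(186.9,248.5)),('axis',(183.8,277.4),(176.7,251.3)),('bowl',(169.1,318),(220.3,150.6)),('spray',(332.6,181.3),(158.8,364)),('weight',(184.1,336.9),(182.8,161.6))]:
    print(n,*tri(a,b))
E
```

```text
probe [ 0.4536 -0.3116  0.0089] 0.011522827414938187
probe2 [ 0.5698 -0.3602  0.0024] 0.006954807951949304
holder [ 0.4504 -0.3103 -0.0052] 0.0027882184473825267
holder2 [ 0.5098 -0.1602 -0.0018] 0.017791665948931296
post [0.6473 0.0491 0.1502] 0.004902366515385098
pump [ 0.5841  0.0647 -0.0094] 0.002903644469136002
axis [0.5847 0.0599 0.1564] 0.01906488683728962
bowl [ 0.4734  0.3867 -0.0168] 0.013095392159796142
spray [ 0.6818 -0.3159  0.0053] 0.005098540528612614
weight [0.5894 0.3473 0.0075] 9.165392366007681e-05
```

The scene view shows the olive probe in the grey holder at about (245,120). The orange decoy is at (290,130), the black block at (248,190), the bottle at (320,175) and the crank post top at (203,286). The top view has the holder at (228,366), the post at (157,257) and the pump centre at (185,247). Next I fit silhouettes to refine these positions.

```bash
cat > fit.py <<'E'
from h import *
from scipy.optimize import minimize
np.set_printoptions(precision=4,suppress=True)
S=8
def best(c,l,px):
    r=env.masks_of(c,l); return min(r,key=lambda d:np.hypot(*(np.array(d['pixel'])-px)))['mask'] if r else None
def prism(x,y,yaw,ax,ay,z0,z1,n=4):
    if n==4: q=np.array([[ax,ay],[-ax,ay],[-ax,-ay],[ax,-ay]])
    else: t=np.linspace(0,2*np.pi,n,endpoint=False);q=ax*np.c_[np.cos(t),np.sin(t)]
    R=np.array([[np.cos(yaw),-np.sin(yaw)],[np.sin(yaw),np.cos(yaw)]]);q=q@R.T+[x,y]
    return [np.r_[p,z] for p in q for z in(z0,z1)]
def render(c,parts):
    im=np.zeros((384*S//2,512*S//2),np.uint8)
    for p in parts:
        P=(np.array([pix(c,X)[::-1] for X in p])+.5)*S/2
        h=cv2.convexHull(np.round(P*16).astype(np.int32));cv2.fillConvexPoly(im,h,255,shift=4)
    return cv2.resize(im,(512,384),interpolation=cv2.INTER_AREA)/255.
def fit(parts,x0,masks,ign,step):
    def cost(v):
        return sum((np.abs(render(c,parts(v))-m)*(~ign[c])).sum() for c,m in masks.items())
    s=np.vstack([x0]+[np.array(x0)+np.eye(len(x0))[i]*step[i] for i in range(len(x0))])
    r=minimize(cost,x0,method='Nelder-Mead',options=dict(initial_simplex=s,xatol=1e-4,fatol=.1,maxiter=160))
    return r.x,r.fun,[m.sum() for m in masks.values()]
E
cat > run1.py <<'E'
from fit import *
I={c:cv2.imread(f'pics/{c}0.png') for c in('scene','top')}
env.get_image('scene');env.get_image('top')
hp={'scene':(262,125),'top':(228,366)};pp={'scene':(215,272),'top':(186,247)}
M={};ign={}
for c in I:
    h=cv2.cvtColor(I[c],cv2.COLOR_BGR2HSV)
    ign[c]=cv2.dilate(((h[...,0]<14)&(h[...,1]>150)&(h[...,2]>120)).astype(np.uint8),np.ones((5,5)))>0
    a=best(c,'holder',hp[c]);b=best(c,'probe',{'scene':(243,120),'top':(225,372)}[c]);M[c]=a|b
H=lambda v:[prism(*v,.045,.045,0,.06),prism(*v,.015,.015,.068,.14),prism(*v,.02,.02,.06,.068),prism(*v,.008,.008,.14,.15,16)]
for y in(-.3,.3,):print('holder',*fit(H,[.45,-.31,y],M,ign,[.01,.01,.2]))
for c in I: print(c,fit(H,[.45,-.31,-.1],{c:M[c]},ign,[.01,.01,.2]))
M={c:best(c,'pump',pp[c])|best(c,'rotor',pp[c]) for c in I}
Pm=lambda v:[prism(v[0],v[1],v[2],.13,.12,0,.06),prism(v[0],v[1],0,.115,.115,.06,.084,48),prism(v[0]+.075*np.cos(v[3]),v[1]+.075*np.sin(v[3]),0,.015,.015,.1,.152,24)]
ign={c:ign[c]&False for c in I}
for y in(0.05,1.62):print('pump',*fit(Pm,[.584,.064,y,-.2],M,ign,[.01,.01,.1,.2]))
for c in I: print(c,fit(Pm,[.584,.064,.05,-.2],{c:M[c]},ign,[.01,.01,.1,.2]))
# zooms
a=cv2.resize(I['top'][135:240,195:300],None,fx=3.7,fy=3.7,interpolation=3);b=cv2.resize(I['scene'][170:275,205:340],None,fx=2.9,fy=3.7,interpolation=3)
cv2.imwrite('pics/z1.png',np.hstack([a,b]))
E
python3 run1.py
```

```text
Traceback (most recent call last):
  File "run1.py", line 11, in <module>
    for y in(-.3,.3,):print('holder',*fit(H,[.45,-.31,y],M,ign,[.01,.01,.2]))
                                      ~~~^^^^^^^^^^^^^^^^^^^^^^^^^^^^^^^^^^^
  File "fit.py", line 22, in fit
    r=minimize(cost,x0,method='Nelder-Mead',options=dict(initial_simplex=s,xatol=1e-4,fatol=.1,maxiter=160))
  File "fit.py", line 20, in cost
    return sum((np.abs(render(c,parts(v))-m)*(~ign[c])).sum() for c,m in masks.items())
  File "fit.py", line 20, in <genexpr>
    return sum((np.abs(render(c,parts(v))-m)*(~ign[c])).sum() for c,m in masks.items())
                       ~~~~~~^^^^^^^^^^^^
  File "fit.py", line 15, in render
    P=(np.array([pix(c,X)[::-1] for X in p])+.5)*S/2
                 ~~~^^^^^
  File "h.py", line 14, in pix
    P=env.camera_params(c);v=P['attitude'].T@(np.asarray(X,float)-P['position'])
ValueError: time passes only in moves, steps and waits
```

```bash
sed -i "s/env.camera_params(c)/CP(c)/; s/^import cv2,numpy as np/import cv2,numpy as np,functools\nCP=functools.cache(env.camera_params)/" h.py; python3 run1.py
```

```text
holder [ 0.4506 -0.309  -0.242 ] 239.1764705882353 [np.int64(1603), np.int64(964)]
holder [ 0.4507 -0.309  -0.2411] 240.18039215686275 [np.int64(1603), np.int64(964)]
scene (array([ 0.4527, -0.3099, -0.2382]), np.float64(158.09019607843135), [np.int64(1603)])
top (array([ 0.45  , -0.3081, -0.2346]), np.float64(65.98823529411764), [np.int64(964)])
pump [ 0.5754  0.07    0.1313 -0.1551] 820.9333333333334 [np.int64(7127), np.int64(6184)]
pump [ 0.5789  0.0798  1.7054 -0.3732] 1680.921568627451 [np.int64(7127), np.int64(6184)]
scene (array([ 0.5738,  0.0773,  0.1447, -0.2738]), np.float64(528.2039215686274), [np.int64(7127)])
top (array([ 0.577 ,  0.0702,  0.1388, -0.2416]), np.float64(213.2392156862745), [np.int64(6184)])
```

View pics/z1.png

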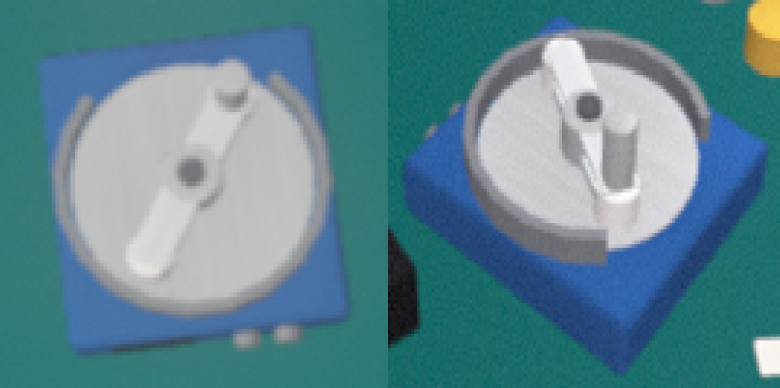

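The zoom shows the post top at scene (203.2,285.3) and top (154.5,257.4). The hub top is at scene (198.6,274) and top (181.5,246.9). Knobs on the pump's near side spoil the silhouette fit, so I triangulate these points instead.

```bash
python3 - <<'E'
from h import *
np.set_printoptions(precision=4,suppress=True)
p,e=tri((203.1,285.2),(154.2,257.2));h,f=tri((198.4,273.8),(181.2,246.7));print('post',p,e,'hub',h,f,np.linalg.norm((p-h)[:2]))
for c,a,b in(('scene',(203.1,285.2),(198.4,273.8)),('top',(154.2,257.2),(181.2,246.7))):
    print(c,atz(c,a,.152),atz(c,b,.106))
# probe gland top
im={c:cv2.imread(f'pics/{c}0.png') for c in('scene','top')}
z=[cv2.resize(im['scene'][220:290,95:160],None,fx=6,fy=6,interpolation=3),cv2.resize(im['top'][205:250,340:400],None,fx=6,fy=6,interpolation=3)]
z[1]=cv2.copyMakeBorder(z[1],0,z[0].shape[0]-z[1].shape[0],0,0,0)
cv2.imwrite('pics/z2.png',np.hstack(z))
E
```

```text
post [0.6494 0.0359 0.1485] 0.0009115186461112827 hub [0.5781 0.0682 0.1004] 0.002338794667716101 0.07830036060172803
scene [0.6518 0.0324 0.152 ] [0.5832 0.0644 0.106 ]
top [0.6487 0.0362 0.152 ] [0.576  0.0672 0.106 ]
```

View pics/z2.png

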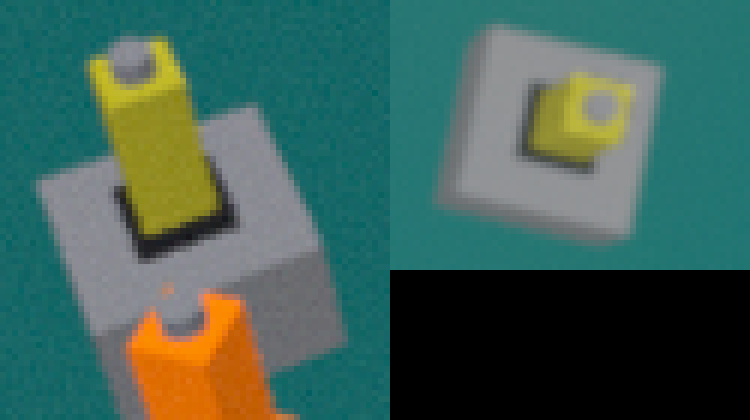

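The probe's gland top is at scene (227.4,116.6) and top (222.3,374.8), and the holder and probe share the same yaw.

```bash
cat > mv.py <<'E'
from h import *
def rel(target,yaw=None):
    "print tool-axis shift (mm) of grasp point (155) to world target; yaw: wanted tool y direction angle mod 90"
    s=env.sense();R=np.array(s['tool_rot']);g=s['ee_pos']+R[:,2]*.155
    d=R.T@(np.array(target)-g)*1000;print('t',s['time'],'grasp',np.round(g,4),'shift',np.round(d,1),'F',np.round(s['force'],2),'open',round(s['opening'],3),round(s['gripper_force'],1))
    if yaw is not None:
        a=np.arctan2(R[1,1],R[0,1]);e=(yaw-a+np.pi/4)%(np.pi/2)-np.pi/4
        print('tool yaw turn deg',-np.degrees(e) if R[2,2]<0 else np.degrees(e), 'ydir',np.degrees(a))
E
python3 - <<'E'
from mv import *
np.set_printoptions(precision=4,suppress=True)
print(tri((227.4,116.6),(222.3,374.8)),atz('scene',(227.4,116.6),.15),atz('top',(222.3,374.8),.15))
rel([.4507,-.309,.105],-.241); print(env.sense()['joint_positions'])
E
```

```text
(array([ 0.4487, -0.3083,  0.1495]), np.float64(0.001949311071377052)) [ 0.4498 -0.3076  0.15  ] [ 0.4483 -0.3091  0.15  ]
t 1.7 grasp [ 0.1915 -0.5687  0.2496] shift [ 328.5 -163.4  144.6] F [ 0.2  -0.92  0.22] open 0.997 0.0
tool yaw turn deg 32.41543875614186 ydir -71.39284410651099
[-1.3027  0.0911  1.2307 -0.      1.8198 -0.0567]
```

>>> jog_arm(
  rows=[
    {"x": 27.3,"y": -13.7},
    {"x": 27.3,"y": -13.7},
    {"x": 27.3,"y": -13.7},
    {"x": 27.3,"y": -13.7},
    {"x": 27.3,"y": -13.7},
    {"x": 27.3,"y": -13.7},
    {"x": 27.3,"y": -13.7},
    {"x": 27.3,"y": -13.7},
    {"x": 27.3,"y": -13.7},
    {"x": 27.3,"y": -13.7},
    {"x": 27.3,"y": -13.7},
    {"x": 27.3,"y": -13.7},
    {"yaw": 5.4,"z": 10},
    {"yaw": 5.4,"z": 10},
    {"yaw": 5.4,"z": 10},
    {"yaw": 5.4,"z": 10},
    {"yaw": 5.4},
    {"yaw": 5.4},
    {},
    {},
  ],
)

```text
invalid input at $.rows[0]: expected keys x, y, z, yaw, hand
```

```bash
python3 - <<'E'
from mv import *
rel([.4497,-.3088,.108],-.241); print(env.sense()['joint_positions'],env.sense()['tool_rot'])
im=env.get_image('scene');cv2.imwrite('pics/s1.png',cv2.resize(im[150:310,40:240],None,fx=3.5,fy=3.5,interpolation=3))
E
```

```text
t 1.7 grasp [ 0.1915 -0.5687  0.2496] shift [ 327.7 -163.9  141.6] F [ 0.2  -0.92  0.22] open 0.997 0.0
tool yaw turn deg 32.41543875614186 ydir -71.39284410651099
[-1.30271700e+00  9.11298499e-02  1.23072692e+00 -1.35848403e-05
  1.81977557e+00 -5.66801556e-02] [[ 9.47728566e-01  3.19077677e-01 -2.32080152e-05]
 [ 3.19077678e-01 -9.47728566e-01  3.47822357e-05]
 [-1.08966640e-05 -4.03692780e-05 -9.99999999e-01]]
```

View pics/s1.png

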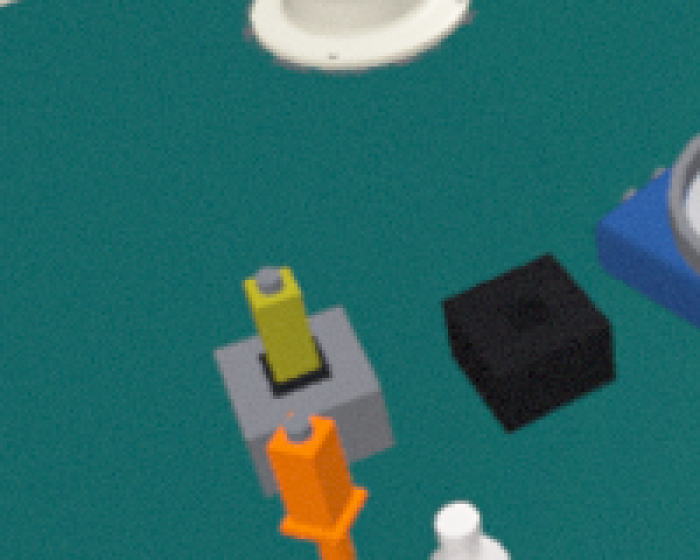

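The arm did not move because every row needs all five keys. The view shows the holder unchanged. I send the move again in full.

>>> jog_arm(
  rows=[
    {"x": 27.3,"y": -13.7,"z": 0,"yaw": 0,"hand": 85},
    {"x": 27.3,"y": -13.7,"z": 0,"yaw": 0,"hand": 85},
    {"x": 27.3,"y": -13.7,"z": 0,"yaw": 0,"hand": 85},
    {"x": 27.3,"y": -13.7,"z": 0,"yaw": 0,"hand": 85},
    {"x": 27.3,"y": -13.7,"z": 0,"yaw": 0,"hand": 85},
    {"x": 27.3,"y": -13.7,"z": 0,"yaw": 0,"hand": 85},
    {"x": 27.3,"y": -13.7,"z": 0,"yaw": 0,"hand": 85},
    {"x": 27.3,"y": -13.7,"z": 0,"yaw": 0,"hand": 85},
    {"x": 27.3,"y": -13.7,"z": 0,"yaw": 0,"hand": 85},
    {"x": 27.3,"y": -13.7,"z": 0,"yaw": 0,"hand": 85},
    {"x": 27.3,"y": -13.7,"z": 0,"yaw": 0,"hand": 85},
    {"x": 27.3,"y": -13.7,"z": 0,"yaw": 0,"hand": 85},
    {"x": 0,"y": 0,"z": 10,"yaw": 5.4,"hand": 85},
    {"x": 0,"y": 0,"z": 10,"yaw": 5.4,"hand": 85},
    {"x": 0,"y": 0,"z": 10,"yaw": 5.4,"hand": 85},
    {"x": 0,"y": 0,"z": 10,"yaw": 5.4,"hand": 85},
    {"x": 0,"y": 0,"z": 0,"yaw": 5.4,"hand": 85},
    {"x": 0,"y": 0,"z": 0,"yaw": 5.4,"hand": 85},
    {"x": 0,"y": 0,"z": 0,"yaw": 0,"hand": 85},
    {"x": 0,"y": 0,"z": 0,"yaw": 0,"hand": 85},
  ],
)

```text
time: 3.42
ee_pos: [0.4495, -0.3083, 0.3648]
tool_rot: [[0.972, -0.236, 0.0], [-0.236, -0.972, -0.0], [0.0, 0.0, -1.0]]
force: [0.1, -0.3, 0.4]
opening: 0.994
gripper_force: 0.0
```

```bash
python3 - <<'E'
from mv import *
rel([.4497,-.3088,.108],-.241); print(env.sense()['joint_positions'])
a=env.get_image('scene')[170:300,40:240];b=env.get_image('top')[170:300,300:450]
cv2.imwrite('pics/s2.png',cv2.resize(np.hstack([a,b]),None,fx=2.25,fy=4/4*2.25,interpolation=3))
E
```

```text
t 3.4167 grasp [ 0.4495 -0.3083  0.2098] shift [  0.3   0.4 101.8] F [ 0.06 -0.28  0.44] open 0.994 0.0
tool yaw turn deg 0.17486581713896387 ydir -103.63341704551388
[-6.63630043e-01 -6.14655163e-02  1.45518529e+00  5.76851363e-06
  1.74769459e+00  1.14511531e+00]
```

View pics/s2.png

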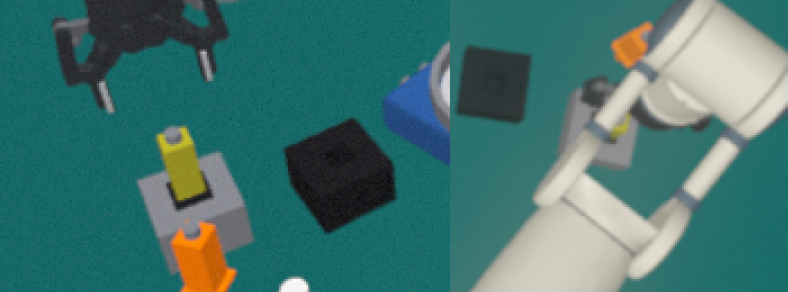

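The fingers straddle the probe and are aligned with it. Descending and gripping.

>>> jog_arm(
  rows=[
    {"x": 0,"y": 0,"z": 17,"yaw": 0,"hand": 85},
    {"x": 0,"y": 0,"z": 17,"yaw": 0,"hand": 85},
    {"x": 0,"y": 0,"z": 17,"yaw": 0,"hand": 85},
    {"x": 0,"y": 0,"z": 17,"yaw": 0,"hand": 85},
    {"x": 0,"y": 0,"z": 17,"yaw": 0,"hand": 85},
    {"x": 0,"y": 0,"z": 16,"yaw": 0,"hand": 85},
    {"x": 0,"y": 0,"z": 0,"yaw": 0,"hand": 60},
    {"x": 0,"y": 0,"z": 0,"yaw": 0,"hand": 40},
    {"x": 0,"y": 0,"z": 0,"yaw": 0,"hand": 20},
    {"x": 0,"y": 0,"z": 0,"yaw": 0,"hand": 20},
    {"x": 0,"y": 0,"z": 0,"yaw": 0,"hand": 20},
    {"x": 0,"y": 0,"z": 0,"yaw": 0,"hand": 20},
    {"x": 0,"y": 0,"z": 0,"yaw": 0,"hand": 20},
  ],
  grip_force=60,
)

```text
time: 4.6
ee_pos: [0.4498, -0.3084, 0.2655]
tool_rot: [[0.971, -0.238, 0.002], [-0.238, -0.971, -0.002], [0.003, 0.001, -1.0]]
force: [0.3, 0.4, 6.0]
opening: 0.345
gripper_force: 60.0
```

>>> jog_arm(
  rows=[
    {"x": 0,"y": 0,"z": -6,"yaw": 0,"hand": 20},
    {"x": 0,"y": 0,"z": -12,"yaw": 0,"hand": 20},
    {"x": 0,"y": 0,"z": -18,"yaw": 0,"hand": 20},
    {"x": 0,"y": 0,"z": -18,"yaw": 0,"hand": 20},
    {"x": 0,"y": 0,"z": -18,"yaw": 0,"hand": 20},
    {"x": 0,"y": 0,"z": -18,"yaw": 0,"hand": 20},
    {"x": 0,"y": 0,"z": -18,"yaw": 0,"hand": 20},
    {"x": 0,"y": 0,"z": -18,"yaw": 0,"hand": 20},
    {"x": 0,"y": 0,"z": -18,"yaw": 0,"hand": 20},
    {"x": 0,"y": 0,"z": -18,"yaw": 0,"hand": 20},
    {"x": 0,"y": 0,"z": -18,"yaw": 0,"hand": 20},
    {"x": 0,"y": 0,"z": 0,"yaw": 0,"hand": 20},
    {"x": 0,"y": 0,"z": 0,"yaw": 0,"hand": 20},
    {"x": 0,"y": 0,"z": 0,"yaw": 0,"hand": 20},
  ],
)

```text
time: 5.77
ee_pos: [0.4495, -0.3083, 0.4426]
tool_rot: [[0.971, -0.238, -0.001], [-0.238, -0.971, 0.001], [-0.001, -0.001, -1.0]]
force: [0.3, -0.5, -1.3]
opening: 0.345
gripper_force: 59.3
```

```bash
python3 - <<'E'
from mv import *
rel([.4497,-.3088,.108],-.241); s=env.sense();print(s['ee_pos'],np.round(s['tool_rot'],4))
a=env.get_image('scene');cv2.imwrite('pics/s3.png',a)
cv2.imwrite('pics/s3b.png',cv2.resize(a[100:300,40:240],None,fx=3,fy=3,interpolation=3))
for d in env.tip_of('scene','probe')[:3]:print(d['pixel'],d['p'])
print('pred nose',pix('scene',s['ee_pos']+s['tool_rot'][:,2]*.2555))
E
```

```text
t 5.7667 grasp [ 0.4493 -0.3082  0.2876] shift [  0.8   0.6 179.6] F [ 0.33 -0.52 -1.28] open 0.345 59.3
tool yaw turn deg 0.017810760440336054 ydir -103.7904721022125
[ 0.4494929  -0.30832583  0.44260672] [[ 9.712e-01 -2.384e-01 -1.100e-03]
 [-2.384e-01 -9.712e-01  9.000e-04]
 [-1.300e-03 -6.000e-04 -1.000e+00]]
[214.5, 110.9] 0.75
[312.7, 137.0] 0.71
[183.8, 336.2] 0.58
pred nose [215.26308388 112.62800643]
```

View pics/s3b.png

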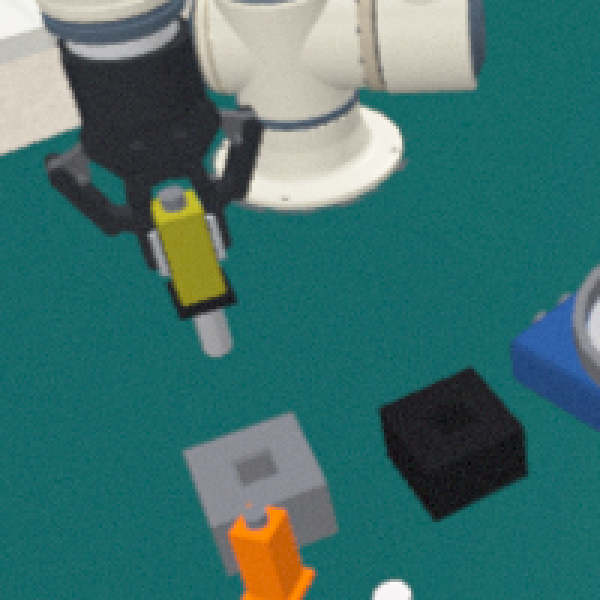

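The gripper holds the probe upright and the nose projects to within about 2 px of where I predicted. Next I move to a point behind the post, on its clockwise side.

>>> jog_arm(
  rows=[
    {"x": 3,"y": -14,"z": 0,"yaw": 0,"hand": 20},
    {"x": 6.5,"y": -27.7,"z": 0,"yaw": 0,"hand": 20},
    {"x": 6.5,"y": -27.7,"z": 0,"yaw": 0,"hand": 20},
    {"x": 6.5,"y": -27.7,"z": 0,"yaw": 0,"hand": 20},
    {"x": 6.5,"y": -27.7,"z": 0,"yaw": 0,"hand": 20},
    {"x": 6.5,"y": -27.7,"z": 0,"yaw": 0,"hand": 20},
    {"x": 6.5,"y": -27.7,"z": 0,"yaw": 0,"hand": 20},
    {"x": 6.5,"y": -27.7,"z": 0,"yaw": 0,"hand": 20},
    {"x": 6.5,"y": -27.7,"z": 0,"yaw": 0,"hand": 20},
    {"x": 6.5,"y": -27.7,"z": 0,"yaw": 0,"hand": 20},
    {"x": 6.5,"y": -27.7,"z": 0,"yaw": 0,"hand": 20},
    {"x": 6.5,"y": -27.7,"z": 0,"yaw": 0,"hand": 20},
    {"x": 6.7,"y": -28.3,"z": 0,"yaw": 0,"hand": 20},
    {"x": 3,"y": -14,"z": 0,"yaw": 0,"hand": 20},
    {"x": 0,"y": 0,"z": 0,"yaw": 0,"hand": 20},
    {"x": 0,"y": 0,"z": 0,"yaw": 0,"hand": 20},
  ],
)

```text
time: 7.2
ee_pos: [0.6175, 0.0226, 0.4423]
tool_rot: [[0.971, -0.237, -0.003], [-0.237, -0.971, -0.001], [-0.002, 0.001, -1.0]]
force: [-0.0, 0.1, -1.7]
opening: 0.343
gripper_force: 59.4
```

```bash
python3 - <<'E'
from mv import *
np.set_printoptions(precision=4,suppress=True)
s=env.sense();print(s['time'],s['ee_pos'],np.round(s['tool_rot'],4))
n=s['ee_pos']+s['tool_rot'][:,2]*.2555;print('nose',n,pix('scene',n))
a=env.get_image('scene')
cv2.imwrite('pics/s4.png',cv2.resize(a[100:280,180:370],None,fx=3.3,fy=3.3,interpolation=3))
for l in('probe','post_top','rotor_axis'):
  for d in env.tip_of('scene',l)[:3]:print(l,d['pixel'],d['p'],atz('scene',d['pixel'],.152))
E
```

```text
7.2 [0.6175 0.0226 0.4423] [[ 0.9715 -0.2372 -0.0026]
 [-0.2372 -0.9715 -0.0005]
 [-0.0024  0.0011 -1.    ]]
nose [0.6169 0.0225 0.1868] [187.0476 272.6509]
probe [184.4, 272.0] 0.88 [0.578  0.0607 0.152 ]
probe [307.9, 135.7] 0.8 [ 0.6689 -0.3855  0.152 ]
post_top [186.3, 271.7] 0.66 [0.583  0.0546 0.152 ]
rotor_axis [183.9, 272.8] 0.6 [0.5779 0.0637 0.152 ]
rotor_axis [187.0, 333.5] 0.2 [0.6921 0.1691 0.152 ]
```

View pics/s4.png

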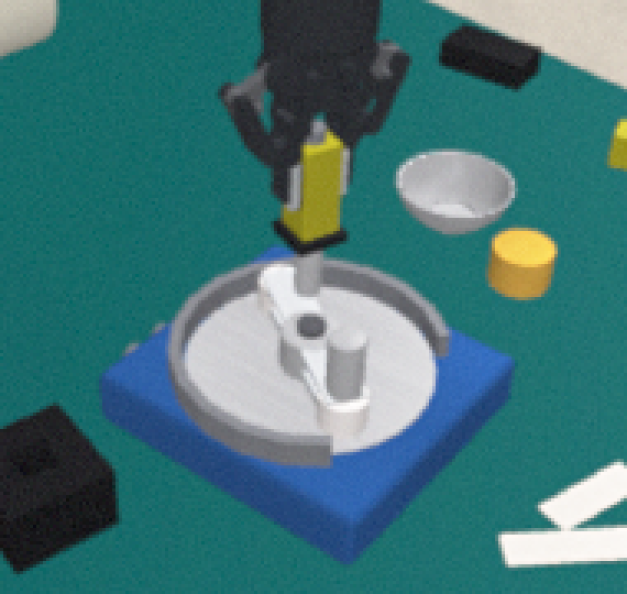

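The nose went about 28 mm past the intended start point and is now at scene (187,272), still above everything. The post is clearly visible at (203,285), and the network confuses the nose with the post top. So I write my own post matcher and a row planner.

```bash
cat > plan.py <<'E'
from mv import *
import json
C=np.array([.5775,.067]);R0=.075
def nose():
    s=env.sense();return s['ee_pos']+s['tool_rot'][:,2]*.2555,s
def P(deg,r=R0): a=np.radians(deg);return C+r*np.array([np.cos(a),np.sin(a)])
def rows(start,pts,zs):
    "pts: world xy per row, zs: world z change (m)"
    X=np.array([[.9715,-.2372],[-.2372,-.9715]]);cur=X@start*1000;o=[]
    for p,z in zip(pts,zs):
        d=np.round(X@p*1000-cur,1);cur+=d;o.append((d[0],d[1],round(-z*1000,1)))
    for r in o:print('%.1f %.1f %.1f'%r,end=' | ')
    print()
def ang(p): d=p[:2]-C;return np.degrees(np.arctan2(d[1],d[0])),np.hypot(*d)
def patch(im,th,sz=(22,34),up=4):
    c=pix('scene',[*P(th),.152]);return cv2.getRectSubPix(im,(sz[0],sz[1]),(float(c[1]),float(c[0]+sz[1]/2-up)))
def match(im,guess=None,w=180):
    T=np.load('tmpl.npy');g=cv2.cvtColor(im,cv2.COLOR_BGR2GRAY).astype(np.float32)
    m=np.zeros_like(T);m[4:28,5:17]=1
    ths=np.arange(-180,180,1.) if guess is None else guess+np.arange(-w,w,1.)
    def sc(t):
        q=patch(g,t)[m>0];k=T[m>0];return np.corrcoef(q,k)[0,1]-.004*abs(q.mean()-k.mean())
    v=np.array([sc(t) for t in ths]);i=v.argmax();return ths[i],v[i],v
E
python3 - <<'E'
from plan import *
im=cv2.imread('pics/s3.png');g=cv2.cvtColor(im,cv2.COLOR_BGR2GRAY).astype(np.float32)
for t in range(-40,0,4):print(t,np.round(pix('scene',[*P(t),.152]),1),end=';')
th=min(np.arange(-60,20,.5),key=lambda t:np.hypot(*(pix('scene',[*P(t),.152])-(203.1,285.2))));print('\nth scene',th)
np.save('tmpl.npy',patch(g,th));print(patch(g,th).astype(int)[::3,::2])
a=env.get_image('scene');r=match(a);print(r[:2],np.round(r[2][::10],2))
n,s=nose();print(s['time'],n,ang(n))
rows(n[:2],[n[:2]*(1-k)+P(-69)*k for k in(.34,.67,1)],[0]*3)
seq=[3]*5+[2]*8+[2.5,3,3.5,4,4.5,5,5]
rows(P(-69),[P(-69+x) for x in np.cumsum(seq)],[0]*20)
e=-69+sum(seq);print(e)
rows(P(e),[P(e+x) for x in np.cumsum([5,5,5,5,2,1,2,2,2,2])],[0]*6+[.0125]*4)
E
```

```text
-40 [202.2 276.3];-36 [202.1 278.5];-32 [201.9 280.6];-28 [201.6 282.6];-24 [201.2 284.7];-20 [200.7 286.6];-16 [200.2 288.5];-12 [199.5 290.3];-8 [198.8 292. ];-4 [197.9 293.6];
th scene -24.0
[[102 104 150 214 213 206 207 206 208 209 210]
 [ 89 102 175 199 205 210 214 220 214 211 211]
 [204 207 191 178 199 206 214 220 195 208 210]
 [230 231 211 141 151 163 165 153 168 214 214]
 [235 234 204 140 153 157 157 150 174 215 217]
 [205 237 204 144 152 159 155 151 180 214 212]
 [222 220 189 144 154 157 154 148 201 212 211]
 [180 222 218 152 152 154 150 153 231 212 212]
 [191 175 213 221 214 222 241 246 240 211 213]
 [201 176 192 207 219 222 217 207 189 214 213]
 [206 188 193 204 209 210 208 197 193 215 216]
 [194 196 193 202 210 210 205 199 211 213 216]]
(np.float64(-24.0), np.float64(0.9948495860114762)) [ 0.29  0.28  0.24  0.21  0.23  0.17 -0.04 -0.16 -0.16 -0.15 -0.22  0.02
  0.14  0.13  0.    0.39  0.78  0.35  0.17 -0.31 -0.34 -0.09  0.1   0.1
  0.09  0.14  0.19  0.24  0.26  0.24  0.24  0.27  0.21  0.09  0.04  0.13]
7.45 [0.61701541 0.02098295 0.18839538] (np.float64(-49.346908473485435), np.float64(0.06065506116701364))
-2.2 8.9 0.0 | -2.2 8.7 0.0 | -2.2 8.7 0.0 | 
3.2 -2.3 0.0 | 3.0 -2.5 0.0 | 2.9 -2.6 0.0 | 2.8 -2.8 0.0 | 2.6 -3.0 0.0 | 1.7 -2.0 0.0 | 1.5 -2.1 0.0 | 1.6 -2.1 0.0 | 1.4 -2.2 0.0 | 1.4 -2.2 0.0 | 1.2 -2.3 0.0 | 1.2 -2.3 0.0 | 1.1 -2.4 0.0 | 1.3 -3.0 0.0 | 1.4 -3.7 0.0 | 1.3 -4.4 0.0 | 1.2 -5.1 0.0 | 1.0 -5.8 0.0 | 0.4 -6.5 0.0 | -0.0 -6.6 0.0 | 
-10.5
-0.7 -6.5 0.0 | -1.2 -6.4 0.0 | -1.7 -6.3 0.0 | -2.4 -6.2 0.0 | -1.0 -2.3 0.0 | -0.6 -1.2 0.0 | -1.2 -2.4 -12.5 | -1.3 -2.2 -12.5 | -1.3 -2.3 -12.5 | -1.5 -2.2 -12.5 |
```

>>> jog_arm(
  rows=[
    {"x": -2.2,"y": 8.9,"z": 0,"yaw": 0,"hand": 20},
    {"x": -2.2,"y": 8.7,"z": 0,"yaw": 0,"hand": 20},
    {"x": -2.2,"y": 8.7,"z": 0,"yaw": 0,"hand": 20},
    {"x": 0,"y": 0,"z": 10,"yaw": 0,"hand": 20},
    {"x": 0,"y": 0,"z": 16,"yaw": 0,"hand": 20},
    {"x": 0,"y": 0,"z": 16,"yaw": 0,"hand": 20},
    {"x": 0,"y": 0,"z": 16,"yaw": 0,"hand": 20},
    {"x": 0,"y": 0,"z": 8,"yaw": 0,"hand": 20},
    {"x": 0,"y": 0,"z": 0,"yaw": 0,"hand": 20},
    {"x": 0,"y": 0,"z": 0,"yaw": 0,"hand": 20},
    {"x": 0,"y": 0,"z": 0,"yaw": 0,"hand": 20},
  ],
)

```text
time: 8.37
ee_pos: [0.6046, -0.0018, 0.3789]
tool_rot: [[0.971, -0.238, 0.002], [-0.238, -0.971, -0.0], [0.002, -0.0, -1.0]]
force: [-1.1, 0.5, -1.6]
opening: 0.339
gripper_force: 59.5
```

```bash
python3 - <<'E'
from plan import *
n,s=nose();print(s['time'],n,ang(n),s['force'])
a=env.get_image('scene');r=match(a);print(r[:2])
E
```

```text
8.3667 [ 0.60508352 -0.00179511  0.12336088] (np.float64(-68.15159795787835), np.float64(0.07411894134927782)) [-1.05795749  0.52841988 -1.6104323 ]
(np.float64(-24.0), np.float64(0.9969420145968798))
```

Everything is where planned. Starting the push with a slow approach and a ramp.

>>> jog_arm(
  rows=[
    {"x": 3.2,"y": -2.3,"z": 0,"yaw": 0,"hand": 20},
    {"x": 3.0,"y": -2.5,"z": 0,"yaw": 0,"hand": 20},
    {"x": 2.9,"y": -2.6,"z": 0,"yaw": 0,"hand": 20},
    {"x": 2.8,"y": -2.8,"z": 0,"yaw": 0,"hand": 20},
    {"x": 2.6,"y": -3.0,"z": 0,"yaw": 0,"hand": 20},
    {"x": 1.7,"y": -2.0,"z": 0,"yaw": 0,"hand": 20},
    {"x": 1.5,"y": -2.1,"z": 0,"yaw": 0,"hand": 20},
    {"x": 1.6,"y": -2.1,"z": 0,"yaw": 0,"hand": 20},
    {"x": 1.4,"y": -2.2,"z": 0,"yaw": 0,"hand": 20},
    {"x": 1.4,"y": -2.2,"z": 0,"yaw": 0,"hand": 20},
    {"x": 1.2,"y": -2.3,"z": 0,"yaw": 0,"hand": 20},
    {"x": 1.2,"y": -2.3,"z": 0,"yaw": 0,"hand": 20},
    {"x": 1.1,"y": -2.4,"z": 0,"yaw": 0,"hand": 20},
    {"x": 1.3,"y": -3.0,"z": 0,"yaw": 0,"hand": 20},
    {"x": 1.4,"y": -3.7,"z": 0,"yaw": 0,"hand": 20},
    {"x": 1.3,"y": -4.4,"z": 0,"yaw": 0,"hand": 20},
    {"x": 1.2,"y": -5.1,"z": 0,"yaw": 0,"hand": 20},
    {"x": 1.0,"y": -5.8,"z": 0,"yaw": 0,"hand": 20},
    {"x": 0.4,"y": -6.5,"z": 0,"yaw": 0,"hand": 20},
    {"x": 0,"y": -6.6,"z": 0,"yaw": 0,"hand": 20},
  ],
)

```text
time: 10.08
ee_pos: [0.6518, 0.0553, 0.3776]
tool_rot: [[0.971, -0.238, -0.0], [-0.238, -0.971, 0.0], [-0.0, -0.0, -1.0]]
force: [0.3, 0.5, -0.7]
opening: 0.346
gripper_force: 59.5
```

>>> jog_arm(
  rows=[
    {"x": -0.7,"y": -6.5,"z": 0,"yaw": 0,"hand": 20},
    {"x": -1.2,"y": -6.4,"z": 0,"yaw": 0,"hand": 20},
    {"x": -1.7,"y": -6.3,"z": 0,"yaw": 0,"hand": 20},
    {"x": -2.4,"y": -6.2,"z": 0,"yaw": 0,"hand": 20},
    {"x": -1.0,"y": -2.3,"z": 0,"yaw": 0,"hand": 20},
    {"x": -0.6,"y": -1.2,"z": 0,"yaw": 0,"hand": 20},
    {"x": -1.2,"y": -2.4,"z": -12.5,"yaw": 0,"hand": 20},
    {"x": -1.3,"y": -2.2,"z": -12.5,"yaw": 0,"hand": 20},
    {"x": -1.3,"y": -2.3,"z": -12.5,"yaw": 0,"hand": 20},
    {"x": -1.5,"y": -2.2,"z": -12.5,"yaw": 0,"hand": 20},
  ],
)

```text
time: 10.92
ee_pos: [0.6479, 0.0945, 0.4303]
tool_rot: [[0.971, -0.239, 0.002], [-0.239, -0.971, 0.0], [0.002, -0.001, -1.0]]
force: [0.1, -0.4, -1.4]
opening: 0.346
gripper_force: 59.5
```

```bash
cat > look.py <<'E'
from plan import *
def look(k=3):
    for i in range(k):
        n,s=nose();a=env.get_image('scene');cv2.imwrite(f"pics/f{s['time']:.2f}.png",a);r=match(a)
        print(round(s['time'],3),'nose',np.round(n,4),'ang',np.round(ang(n),3),'post',r[:2])
E
python3 -c "
from look import *
look(3)"
```

```text
10.917 nose [0.6484 0.0945 0.1748] ang [21.223  0.076] post (np.float64(65.0), np.float64(0.6515955491734496))
10.967 nose [0.6492 0.0952 0.1783] ang [21.439  0.077] post (np.float64(67.0), np.float64(0.6740068509621313))
11.017 nose [0.6496 0.0949 0.1773] ang [21.16   0.077] post (np.float64(71.0), np.float64(0.6721414798276081))
```

```bash
cat > follow.py <<'E'
from look import *
def follow(th0,w,acc,N,ncatch,dz=0,n=None):
    "post angle th0 (deg) now, w deg/s, acc; nose blends to post in ncatch rows"
    if n is None:n,_=nose()
    a,r=ang(n);pts=[]
    for k in range(1,N+1):
        t=k/12;p=th0+w*t+acc*t*t/2
        u=min(1,k/ncatch);u=u*u*(3-2*u);gap=(a-th0+180)%360-180
        pts.append(P(p+gap*(1-u),r+(R0-r)*u))
    rows(n[:2],pts,[dz/N]*N)
E
python3 -c "
from follow import *
follow(70,60,-4,14,9,-.0042)"
```

```text
-5.6 -7.0 0.3 | -9.2 -8.6 0.3 | -12.9 -8.2 0.3 | -15.7 -5.8 0.3 | -17.0 -2.3 0.3 | -16.5 1.6 0.3 | -14.2 4.3 0.3 | -10.8 5.6 0.3 | -7.0 4.8 0.3 | -4.7 4.0 0.3 | -4.4 4.4 0.3 | -4.0 4.6 0.3 | -3.6 4.9 0.3 | -3.1 5.2 0.3 |
```

>>> jog_arm(
  rows=[
    {"x": -5.6,"y": -7.0,"z": 0.3,"yaw": 0,"hand": 20},
    {"x": -9.2,"y": -8.6,"z": 0.3,"yaw": 0,"hand": 20},
    {"x": -12.9,"y": -8.2,"z": 0.3,"yaw": 0,"hand": 20},
    {"x": -15.7,"y": -5.8,"z": 0.3,"yaw": 0,"hand": 20},
    {"x": -17.0,"y": -2.3,"z": 0.3,"yaw": 0,"hand": 20},
    {"x": -16.5,"y": 1.6,"z": 0.3,"yaw": 0,"hand": 20},
    {"x": -14.2,"y": 4.3,"z": 0.3,"yaw": 0,"hand": 20},
    {"x": -10.8,"y": 5.6,"z": 0.3,"yaw": 0,"hand": 20},
    {"x": -7.0,"y": 4.8,"z": 0.3,"yaw": 0,"hand": 20},
    {"x": -4.7,"y": 4.0,"z": 0.3,"yaw": 0,"hand": 20},
    {"x": -4.4,"y": 4.4,"z": 0.3,"yaw": 0,"hand": 20},
    {"x": -4.0,"y": 4.6,"z": 0.3,"yaw": 0,"hand": 20},
    {"x": -3.6,"y": 4.9,"z": 0.3,"yaw": 0,"hand": 20},
    {"x": -3.1,"y": 5.2,"z": 0.3,"yaw": 0,"hand": 20},
  ],
)

```text
time: 12.23
ee_pos: [0.5211, 0.1175, 0.4233]
tool_rot: [[0.971, -0.239, -0.0], [-0.239, -0.971, -0.0], [-0.0, 0.0, -1.0]]
force: [-0.6, 0.1, -1.5]
opening: 0.347
gripper_force: 59.6
```

```bash
python3 -c "
from look import *
look(2)
import glob
a=cv2.imread(sorted(glob.glob('pics/f12*.png'))[-1]);cv2.imwrite('pics/v1.png',cv2.resize(a[100:280,180:370],None,fx=3.3,fy=3.3,interpolation=3))"
```

```text
12.233 nose [0.5211 0.1175 0.1678] ang [1.38176e+02 7.60000e-02] post (np.float64(139.0), np.float64(0.7819422506120991))
12.283 nose [0.5206 0.1168 0.168 ] ang [1.38809e+02 7.60000e-02] post (np.float64(141.0), np.float64(0.7911754011135361))
```

View pics/v1.png

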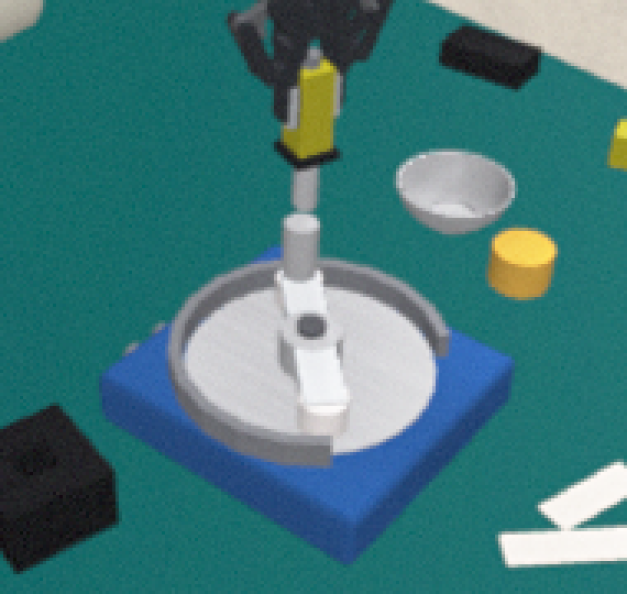

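The nose sits about 16 mm above the post top at crop (303,225), nearly centred. The rotor is turning at about 0.98 rad/s, so I keep following.

```bash
python3 -c "
from follow import *
follow(143.5,54,-3.5,20,5,.004)"
```

```text
-2.8 6.0 -0.2 | -2.5 7.1 -0.2 | -1.8 7.7 -0.2 | -0.9 7.4 -0.2 | -0.3 6.4 -0.2 | 0.1 5.7 -0.2 | 0.6 5.7 -0.2 | 1.0 5.5 -0.2 | 1.5 5.5 -0.2 | 1.8 5.3 -0.2 | 2.2 5.1 -0.2 | 2.5 4.9 -0.2 | 2.9 4.6 -0.2 | 3.2 4.5 -0.2 | 3.4 4.1 -0.2 | 3.8 3.9 -0.2 | 4.0 3.6 -0.2 | 4.2 3.3 -0.2 | 4.4 2.9 -0.2 | 4.6 2.6 -0.2 |
```

>>> jog_arm(
  rows=[
    {"x": -2.8,"y": 6.0,"z": -0.2,"yaw": 0,"hand": 20},
    {"x": -2.5,"y": 7.1,"z": -0.2,"yaw": 0,"hand": 20},
    {"x": -1.8,"y": 7.7,"z": -0.2,"yaw": 0,"hand": 20},
    {"x": -0.9,"y": 7.4,"z": -0.2,"yaw": 0,"hand": 20},
    {"x": -0.3,"y": 6.4,"z": -0.2,"yaw": 0,"hand": 20},
    {"x": 0.1,"y": 5.7,"z": -0.2,"yaw": 0,"hand": 20},
    {"x": 0.6,"y": 5.7,"z": -0.2,"yaw": 0,"hand": 20},
    {"x": 1.0,"y": 5.5,"z": -0.2,"yaw": 0,"hand": 20},
    {"x": 1.5,"y": 5.5,"z": -0.2,"yaw": 0,"hand": 20},
    {"x": 1.8,"y": 5.3,"z": -0.2,"yaw": 0,"hand": 20},
    {"x": 2.2,"y": 5.1,"z": -0.2,"yaw": 0,"hand": 20},
    {"x": 2.5,"y": 4.9,"z": -0.2,"yaw": 0,"hand": 20},
    {"x": 2.9,"y": 4.6,"z": -0.2,"yaw": 0,"hand": 20},
    {"x": 3.2,"y": 4.5,"z": -0.2,"yaw": 0,"hand": 20},
    {"x": 3.4,"y": 4.1,"z": -0.2,"yaw": 0,"hand": 20},
    {"x": 3.8,"y": 3.9,"z": -0.2,"yaw": 0,"hand": 20},
    {"x": 4.0,"y": 3.6,"z": -0.2,"yaw": 0,"hand": 20},
    {"x": 4.2,"y": 3.3,"z": -0.2,"yaw": 0,"hand": 20},
    {"x": 4.4,"y": 2.9,"z": -0.2,"yaw": 0,"hand": 20},
    {"x": 4.6,"y": 2.6,"z": -0.2,"yaw": 0,"hand": 20},
  ],
)

```text
time: 14.0
ee_pos: [0.5285, 0.0111, 0.4275]
tool_rot: [[0.971, -0.238, -0.0], [-0.238, -0.971, 0.0], [-0.0, -0.0, -1.0]]
force: [0.5, -0.7, -0.9]
opening: 0.345
gripper_force: 59.5
```

```bash
python3 -c "
from follow import *
look(1)
n,_=nose();print(n,ang(n))"
```

```text
14.0 nose [0.5285 0.0111 0.172 ] ang [-1.31253e+02  7.40000e-02] post (np.float64(-131.0), np.float64(0.7373179462299718))
[0.52894468 0.01047409 0.17173533] (np.float64(-130.66232733925153), np.float64(0.07451709712531171))
```

```bash
python3 -c "
from follow import *
follow(-128.6,48,-3.2,20,4,.001)"
```

```text
5.1 2.4 -0.1 | 5.6 2.3 -0.1 | 5.8 1.8 -0.1 | 5.5 1.1 -0.1 | 5.0 0.7 -0.1 | 5.1 0.3 -0.1 | 5.0 -0.1 -0.1 | 5.0 -0.4 -0.1 | 5.0 -0.7 -0.1 | 4.8 -1.1 -0.1 | 4.8 -1.3 -0.1 | 4.6 -1.7 -0.1 | 4.4 -1.9 -0.1 | 4.4 -2.2 -0.1 | 4.1 -2.5 -0.1 | 3.9 -2.7 -0.1 | 3.8 -2.9 -0.1 | 3.5 -3.1 -0.1 | 3.3 -3.4 -0.1 | 3.1 -3.5 -0.1 |
```

>>> jog_arm(
  rows=[
    {"x": 5.1,"y": 2.4,"z": -0.1,"yaw": 0,"hand": 20},
    {"x": 5.6,"y": 2.3,"z": -0.1,"yaw": 0,"hand": 20},
    {"x": 5.8,"y": 1.8,"z": -0.1,"yaw": 0,"hand": 20},
    {"x": 5.5,"y": 1.1,"z": -0.1,"yaw": 0,"hand": 20},
    {"x": 5.0,"y": 0.7,"z": -0.1,"yaw": 0,"hand": 20},
    {"x": 5.1,"y": 0.3,"z": -0.1,"yaw": 0,"hand": 20},
    {"x": 5.0,"y": -0.1,"z": -0.1,"yaw": 0,"hand": 20},
    {"x": 5.0,"y": -0.4,"z": -0.1,"yaw": 0,"hand": 20},
    {"x": 5.0,"y": -0.7,"z": -0.1,"yaw": 0,"hand": 20},
    {"x": 4.8,"y": -1.1,"z": -0.1,"yaw": 0,"hand": 20},
    {"x": 4.8,"y": -1.3,"z": -0.1,"yaw": 0,"hand": 20},
    {"x": 4.6,"y": -1.7,"z": -0.1,"yaw": 0,"hand": 20},
    {"x": 4.4,"y": -1.9,"z": -0.1,"yaw": 0,"hand": 20},
    {"x": 4.4,"y": -2.2,"z": -0.1,"yaw": 0,"hand": 20},
    {"x": 4.1,"y": -2.5,"z": -0.1,"yaw": 0,"hand": 20},
    {"x": 3.9,"y": -2.7,"z": -0.1,"yaw": 0,"hand": 20},
    {"x": 3.8,"y": -2.9,"z": -0.1,"yaw": 0,"hand": 20},
    {"x": 3.5,"y": -3.1,"z": -0.1,"yaw": 0,"hand": 20},
    {"x": 3.3,"y": -3.4,"z": -0.1,"yaw": 0,"hand": 20},
    {"x": 3.1,"y": -3.5,"z": -0.1,"yaw": 0,"hand": 20},
  ],
)

```text
time: 15.72
ee_pos: [0.6221, 0.0082, 0.4294]
tool_rot: [[0.971, -0.238, -0.0], [-0.238, -0.971, 0.0], [-0.0, -0.0, -1.0]]
force: [-1.3, 0.0, -1.7]
opening: 0.34
gripper_force: 59.5
```

```bash
python3 -c "
from follow import *
look(1)
n,_=nose();print(n,ang(n))"
```

```text
15.717 nose [0.6221 0.0082 0.1739] ang [-52.783   0.074] post (np.float64(-51.0), np.float64(0.9641605833783959))
[0.62253695 0.00879874 0.17372088] (np.float64(-52.26678950842191), np.float64(0.07359153225750346))
```

```bash
python3 -c "
from follow import *
follow(-48.8,44.2,-2.6,20,4,-.001)"
```

```text
3.4 -4.2 0.1 | 3.7 -5.1 0.1 | 3.3 -5.4 0.1 | 2.3 -4.9 0.1 | 1.5 -4.5 0.1 | 1.2 -4.5 0.1 | 1.0 -4.6 0.1 | 0.6 -4.6 0.1 | 0.4 -4.6 0.1 | 0.0 -4.6 0.1 | -0.2 -4.5 0.1 | -0.5 -4.6 0.1 | -0.7 -4.4 0.1 | -1.0 -4.4 0.1 | -1.3 -4.3 0.1 | -1.5 -4.2 0.1 | -1.7 -4.1 0.1 | -2.0 -3.9 0.1 | -2.2 -3.8 0.1 | -2.4 -3.7 0.1 |
```

>>> jog_arm(
  rows=[
    {"x": 3.4,"y": -4.2,"z": 0.1,"yaw": 0,"hand": 20},
    {"x": 3.7,"y": -5.1,"z": 0.1,"yaw": 0,"hand": 20},
    {"x": 3.3,"y": -5.4,"z": 0.1,"yaw": 0,"hand": 20},
    {"x": 2.3,"y": -4.9,"z": 0.1,"yaw": 0,"hand": 20},
    {"x": 1.5,"y": -4.5,"z": 0.1,"yaw": 0,"hand": 20},
    {"x": 1.2,"y": -4.5,"z": 0.1,"yaw": 0,"hand": 20},
    {"x": 1.0,"y": -4.6,"z": 0.1,"yaw": 0,"hand": 20},
    {"x": 0.6,"y": -4.6,"z": 0.1,"yaw": 0,"hand": 20},
    {"x": 0.4,"y": -4.6,"z": 0.1,"yaw": 0,"hand": 20},
    {"x": 0,"y": -4.6,"z": 0.1,"yaw": 0,"hand": 20},
    {"x": -0.2,"y": -4.5,"z": 0.1,"yaw": 0,"hand": 20},
    {"x": -0.5,"y": -4.6,"z": 0.1,"yaw": 0,"hand": 20},
    {"x": -0.7,"y": -4.4,"z": 0.1,"yaw": 0,"hand": 20},
    {"x": -1.0,"y": -4.4,"z": 0.1,"yaw": 0,"hand": 20},
    {"x": -1.3,"y": -4.3,"z": 0.1,"yaw": 0,"hand": 20},
    {"x": -1.5,"y": -4.2,"z": 0.1,"yaw": 0,"hand": 20},
    {"x": -1.7,"y": -4.1,"z": 0.1,"yaw": 0,"hand": 20},
    {"x": -2.0,"y": -3.9,"z": 0.1,"yaw": 0,"hand": 20},
    {"x": -2.2,"y": -3.8,"z": 0.1,"yaw": 0,"hand": 20},
    {"x": -2.4,"y": -3.7,"z": 0.1,"yaw": 0,"hand": 20},
  ],
)

```text
time: 17.43
ee_pos: [0.6466, 0.0938, 0.4275]
tool_rot: [[0.971, -0.238, -0.0], [-0.238, -0.971, -0.0], [-0.0, 0.0, -1.0]]
force: [0.4, 0.4, -2.4]
opening: 0.345
gripper_force: 59.5
```

```bash
python3 -c "
from follow import *
look(1)
n,_=nose();print(n,ang(n))"
```

```text
17.433 nose [0.6466 0.0938 0.172 ] ang [21.185  0.074] post (np.float64(11.0), np.float64(0.9630842294847727))
[0.64628737 0.0947105  0.17201822] (np.float64(21.941691418667656), np.float64(0.07415911282852963))
```

```bash
python3 -c "
from follow import *
import glob
T=np.load('tmpl.npy').astype(np.uint8)[4:28,4:18]
for f in sorted(glob.glob('pics/f*.png')):
    im=cv2.imread(f);g=cv2.cvtColor(im,cv2.COLOR_BGR2GRAY)
    th=match(im)[0];c=pix('scene',[*P(th),.152]);r0,c0=int(c[0])-14,int(c[1])-24
    m=cv2.matchTemplate(g[r0:r0+52,c0:c0+50],T,cv2.TM_CCOEFF_NORMED);_,v,_,l=cv2.minMaxLoc(m)
    q=(r0+l[1]+1-.5,c0+l[0]+7-.5);X=atz('scene',q,.152);v2=match(im)[2]
    print(f,th,'px',np.round(c,1),'2d',q,round(v,2),np.round(X,4),np.round(ang(X),3))
im=cv2.imread('pics/f17.43.png');cv2.imwrite('pics/v2.png',cv2.resize(im[130:260,200:330],None,fx=4.5,fy=4.5,interpolation=3))
print(np.round(pix('scene',[*P(11),.152]),1),np.round(pix('scene',[*P(21),.152]),1))
"
```

```text
pics/f10.92.png 65.0 px [178.  300.4] 2d (178.5, 300.5) 0.56 [0.6108 0.1336 0.152 ] [63.4    0.074]
pics/f10.97.png 67.0 px [177.4 300. ] 2d (177.5, 299.5) 0.58 [0.6061 0.1349 0.152 ] [67.12   0.074]
pics/f11.02.png 71.0 px [176.3 299.1] 2d (176.5, 299.5) 0.59 [0.6032 0.1381 0.152 ] [70.131  0.076]
pics/f12.23.png 139.0 px [166.4 271.6] 2d (159.5, 260.5) 0.63 [0.4767 0.1165 0.152 ] [1.53863e+02 1.12000e-01]
pics/f12.28.png 141.0 px [166.4 270.7] 2d (161.5, 252.5) 0.61 [0.4687 0.0934 0.152 ] [1.6635e+02 1.1200e-01]
pics/f14.00.png -131.0 px [183.8 244.5] 2d (184.5, 246.5) 0.74 [0.5339 0.0121 0.152 ] [-1.28451e+02  7.00000e-02]
pics/f15.72.png -51.0 px [202.1 270.4] 2d (202.5, 270.5) 0.92 [0.626  0.0076 0.152 ] [-50.763   0.077]
pics/f17.43.png 11.0 px [194.3 298.5] 2d (195.5, 298.5) 0.94 [0.6542 0.0778 0.152 ] [7.977 0.077]
[194.3 298.5] [191.5 300.8]
```

View pics/v2.png

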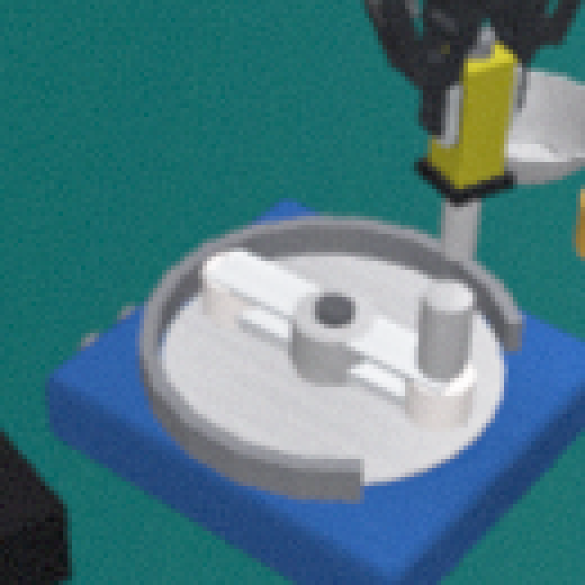

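The post top is at crop (446,297), about 9.5°, with the nose about 11° ahead (roughly 14 mm sideways). That is inside the 22 mm limit, so I slow down. Refitted, the rotor runs at about 33°/s and loses 4.1°/s each second.

```bash
python3 -c "
from follow import *
follow(11.2,33.2,-4,16,3,.0)"
```

```text
0.2 -0.1 -0.0 | 2.1 2.4 -0.0 | 0.3 -0.0 -0.0 | -2.0 -2.9 -0.0 | -2.1 -2.8 -0.0 | -2.2 -2.6 -0.0 | -2.2 -2.5 -0.0 | -2.4 -2.4 -0.0 | -2.4 -2.2 -0.0 | -2.6 -2.1 -0.0 | -2.5 -2.0 -0.0 | -2.6 -1.8 -0.0 | -2.7 -1.7 -0.0 | -2.7 -1.6 -0.0 | -2.7 -1.5 -0.0 | -2.8 -1.3 -0.0 |
```

>>> jog_arm(
  rows=[
    {"x": 0.7,"y": 0.7,"z": 0,"yaw": 0,"hand": 20},
    {"x": 1.4,"y": 1.6,"z": 0,"yaw": 0,"hand": 20},
    {"x": 0.3,"y": 0,"z": 0,"yaw": 0,"hand": 20},
    {"x": -1.8,"y": -2.9,"z": 0,"yaw": 0,"hand": 20},
    {"x": -2.1,"y": -2.8,"z": 0,"yaw": 0,"hand": 20},
    {"x": -2.2,"y": -2.6,"z": 0,"yaw": 0,"hand": 20},
    {"x": -2.2,"y": -2.5,"z": 0,"yaw": 0,"hand": 20},
    {"x": -2.4,"y": -2.4,"z": 0,"yaw": 0,"hand": 20},
    {"x": -2.4,"y": -2.2,"z": 0,"yaw": 0,"hand": 20},
    {"x": -2.6,"y": -2.1,"z": 0,"yaw": 0,"hand": 20},
    {"x": -2.5,"y": -2.0,"z": 0,"yaw": 0,"hand": 20},
    {"x": -2.6,"y": -1.8,"z": 0,"yaw": 0,"hand": 20},
  ],
)

```text
time: 18.48
ee_pos: [0.6331, 0.1165, 0.4275]
tool_rot: [[0.971, -0.238, 0.0], [-0.238, -0.971, 0.0], [0.0, -0.0, -1.0]]
force: [0.6, 0.2, -1.4]
opening: 0.341
gripper_force: 59.5
```

```bash
cat > look2.py <<'E'
from follow import *
T=np.load('tmpl.npy').astype(np.uint8)[4:28,4:18]
def two(im):
    g=cv2.cvtColor(im,cv2.COLOR_BGR2GRAY);th,sc,_=match(im);c=pix('scene',[*P(th),.152]);r0,c0=int(c[0])-14,int(c[1])-24
    m=cv2.matchTemplate(g[r0:r0+52,c0:c0+50],T,cv2.TM_CCOEFF_NORMED);_,v,_,l=cv2.minMaxLoc(m)
    X=atz('scene',(r0+l[1]+.5,c0+l[0]+6.5),.152)-[.0045,-.003,0]
    return th,round(sc,2),'2d',round(v,2),np.round(X[:2],4),np.round(ang(X),3)
def L():
    n,s=nose();print(round(s['time'],3),np.round(n,4),np.round(ang(n),3),two(env.get_image('scene')));n,s=nose();print(n,ang(n))
E
python3 -c "
from look2 import *
L()"
```

```text
18.483 [0.6331 0.1165 0.172 ] [41.678  0.075] (np.float64(44.0), np.float64(0.86), '2d', 0.7, array([0.6297, 0.1182]), array([44.465,  0.073]))
[0.63283935 0.1170171  0.17213426] (np.float64(42.108068857066364), np.float64(0.07459325960347037))
```

```bash
python3 -c "
from look2 import *
follow(45.3,31,-3.5,16,4,.0)"
```

```text
-3.3 -2.2 -0.0 | -4.1 -2.5 -0.0 | -4.2 -2.1 -0.0 | -3.6 -1.6 -0.0 | -3.1 -1.1 -0.0 | -3.0 -0.9 -0.0 | -3.1 -0.8 -0.0 | -3.1 -0.7 -0.0 | -3.0 -0.5 -0.0 | -3.1 -0.4 -0.0 | -3.0 -0.3 -0.0 | -3.0 -0.2 -0.0 | -3.0 0.0 -0.0 | -3.0 0.1 -0.0 | -2.9 0.2 -0.0 | -2.9 0.3 -0.0 |
```

>>> jog_arm(
  rows=[
    {"x": -3.3,"y": -2.2,"z": 0,"yaw": 0,"hand": 20},
    {"x": -4.1,"y": -2.5,"z": 0,"yaw": 0,"hand": 20},
    {"x": -4.2,"y": -2.1,"z": 0,"yaw": 0,"hand": 20},
    {"x": -3.6,"y": -1.6,"z": 0,"yaw": 0,"hand": 20},
    {"x": -3.1,"y": -1.1,"z": 0,"yaw": 0,"hand": 20},
    {"x": -3.0,"y": -0.9,"z": 0,"yaw": 0,"hand": 20},
    {"x": -3.1,"y": -0.8,"z": 0,"yaw": 0,"hand": 20},
    {"x": -3.1,"y": -0.7,"z": 0,"yaw": 0,"hand": 20},
    {"x": -3.0,"y": -0.5,"z": 0,"yaw": 0,"hand": 20},
    {"x": -3.1,"y": -0.4,"z": 0,"yaw": 0,"hand": 20},
    {"x": -3.0,"y": -0.3,"z": 0,"yaw": 0,"hand": 20},
    {"x": -3.0,"y": -0.2,"z": 0,"yaw": 0,"hand": 20},
    {"x": -3.0,"y": 0,"z": 0,"yaw": 0,"hand": 20},
    {"x": -3.0,"y": 0.1,"z": 0,"yaw": 0,"hand": 20},
    {"x": -2.9,"y": 0.2,"z": 0,"yaw": 0,"hand": 20},
  ],
)

```text
time: 19.78
ee_pos: [0.5891, 0.1404, 0.4275]
tool_rot: [[0.971, -0.238, -0.0], [-0.238, -0.971, 0.0], [-0.0, -0.0, -1.0]]
force: [0.4, -0.5, -1.7]
opening: 0.34
gripper_force: 59.5
```

```bash
python3 -c "
from look2 import *
L()"
```

```text
19.783 [0.5891 0.1404 0.172 ] [8.105e+01 7.400e-02] (np.float64(76.0), np.float64(0.78), '2d', 0.63, array([0.5922, 0.1405]), array([7.8718e+01, 7.5000e-02]))
[0.58872869 0.14056957 0.17217411] (np.float64(81.3221003193336), np.float64(0.07442153279758812))
```

```bash
python3 -c "
from look2 import *
follow(78.8,24,-3.7,16,4,.0)"
```

```text
-2.1 0.1 -0.0 | -1.4 0.0 -0.0 | -1.4 0.0 -0.0 | -2.0 0.2 -0.0 | -2.4 0.5 -0.0 | -2.4 0.6 -0.0 | -2.3 0.6 -0.0 | -2.3 0.7 -0.0 | -2.2 0.7 -0.0 | -2.1 0.8 -0.0 | -2.1 0.9 -0.0 | -2.1 0.9 -0.0 | -1.9 0.9 -0.0 | -2.0 1.0 -0.0 | -1.8 1.0 -0.0 | -1.8 1.1 -0.0 |
```

>>> jog_arm(
  rows=[
    {"x": -2.1,"y": 0.1,"z": 0,"yaw": 0,"hand": 20},
    {"x": -1.4,"y": 0,"z": 0,"yaw": 0,"hand": 20},
    {"x": -1.4,"y": 0,"z": 0,"yaw": 0,"hand": 20},
    {"x": -2.0,"y": 0.2,"z": 0,"yaw": 0,"hand": 20},
    {"x": -2.4,"y": 0.5,"z": 0,"yaw": 0,"hand": 20},
    {"x": -2.4,"y": 0.6,"z": 0,"yaw": 0,"hand": 20},
    {"x": -2.3,"y": 0.6,"z": 0,"yaw": 0,"hand": 20},
    {"x": -2.3,"y": 0.7,"z": 0,"yaw": 0,"hand": 20},
    {"x": -2.2,"y": 0.7,"z": 0,"yaw": 0,"hand": 20},
    {"x": -2.1,"y": 0.8,"z": 0,"yaw": 0,"hand": 20},
    {"x": -2.1,"y": 0.9,"z": 0,"yaw": 0,"hand": 20},
    {"x": -2.1,"y": 0.9,"z": 0,"yaw": 0,"hand": 20},
    {"x": -1.9,"y": 0.9,"z": 0,"yaw": 0,"hand": 20},
    {"x": -2.0,"y": 1.0,"z": 0,"yaw": 0,"hand": 20},
    {"x": -1.8,"y": 1.0,"z": 0,"yaw": 0,"hand": 20},
    {"x": -1.8,"y": 1.1,"z": 0,"yaw": 0,"hand": 20},
  ],
)

```text
time: 21.17
ee_pos: [0.5554, 0.1383, 0.4275]
tool_rot: [[0.971, -0.238, 0.0], [-0.238, -0.971, 0.0], [0.0, -0.0, -1.0]]
force: [-0.6, -0.4, -2.0]
opening: 0.344
gripper_force: 59.5
```

```bash
python3 -c "
from look2 import *
L();follow(0,0,0,1,1)" | head -2
```

```text
21.167 [0.5554 0.1383 0.172 ] [1.07194e+02 7.50000e-02] (np.float64(103.0), np.float64(0.76), '2d', 0.64, array([0.5042, 0.1545]), array([1.29948e+02, 1.14000e-01]))
[0.55518844 0.1382418  0.17210774] (np.float64(107.3895524175956), np.float64(0.07465386167561595))
```

```bash
python3 -c "
from look2 import *
follow(105,18,-3.5,14,4,.0)"
```

```text
-1.3 0.7 -0.0 | -0.7 0.4 -0.0 | -0.8 0.3 -0.0 | -1.1 0.7 -0.0 | -1.5 1.1 -0.0 | -1.5 1.0 -0.0 | -1.3 1.1 -0.0 | -1.4 1.1 -0.0 | -1.3 1.1 -0.0 | -1.2 1.1 -0.0 | -1.2 1.1 -0.0 | -1.1 1.2 -0.0 | -1.1 1.1 -0.0 | -1.1 1.1 -0.0 |
```

>>> jog_arm(
  rows=[
    {"x": -1.3,"y": 0.7,"z": 0,"yaw": 0,"hand": 20},
    {"x": -0.7,"y": 0.4,"z": 0,"yaw": 0,"hand": 20},
    {"x": -0.8,"y": 0.3,"z": 0,"yaw": 0,"hand": 20},
    {"x": -1.1,"y": 0.7,"z": 0,"yaw": 0,"hand": 20},
    {"x": -1.5,"y": 1.1,"z": 0,"yaw": 0,"hand": 20},
    {"x": -1.5,"y": 1.0,"z": 0,"yaw": 0,"hand": 20},
    {"x": -1.3,"y": 1.1,"z": 0,"yaw": 0,"hand": 20},
    {"x": -1.4,"y": 1.1,"z": 0,"yaw": 0,"hand": 20},
    {"x": -1.3,"y": 1.1,"z": 0,"yaw": 0,"hand": 20},
    {"x": -1.2,"y": 1.1,"z": 0,"yaw": 0,"hand": 20},
    {"x": -1.2,"y": 1.1,"z": 0,"yaw": 0,"hand": 20},
    {"x": -1.1,"y": 1.2,"z": 0,"yaw": 0,"hand": 20},
    {"x": -1.1,"y": 1.1,"z": 0,"yaw": 0,"hand": 20},
    {"x": -1.1,"y": 1.1,"z": 0,"yaw": 0,"hand": 20},
  ],
)

```text
time: 22.38
ee_pos: [0.5362, 0.1295, 0.4275]
tool_rot: [[0.971, -0.238, -0.0], [-0.238, -0.971, 0.0], [-0.0, -0.0, -1.0]]
force: [-0.0, -0.2, -1.5]
opening: 0.347
gripper_force: 59.5
```

```bash
python3 -c "
from look2 import *
L();rel([.4495,-.3083,.2876],-.241)"
```

```text
22.383 [0.5362 0.1295 0.172 ] [1.23422e+02 7.50000e-02] (np.float64(120.0), np.float64(0.77), '2d', 0.67, array([0.4856, 0.1415]), array([1.40971e+02, 1.18000e-01]))
[0.53608786 0.12942179 0.17205478] (np.float64(123.56126287745468), np.float64(0.07490958152678893))
t 22.4333 grasp [0.5361 0.1294 0.2726] shift [ 20.3 445.8 -15. ] F [ 0.74  0.03 -1.  ] open 0.344 59.5
tool yaw turn deg 0.015770248216202657 ydir -103.79251261443665
```

The follow ran from about 12.0 s to 22.4 s. Now I return to the holder.

>>> jog_arm(
  rows=[
    {"x": 0,"y": 0,"z": -7.5,"yaw": 0,"hand": 20},
    {"x": 0,"y": 0,"z": -7.5,"yaw": 0,"hand": 20},
    {"x": 1.1,"y": 12,"z": 0,"yaw": 0,"hand": 20},
    {"x": 1.1,"y": 27,"z": 0,"yaw": 0,"hand": 20},
    {"x": 1.1,"y": 27,"z": 0,"yaw": 0,"hand": 20},
    {"x": 1.1,"y": 27,"z": 0,"yaw": 0,"hand": 20},
    {"x": 1.1,"y": 27,"z": 0,"yaw": 0,"hand": 20},
    {"x": 1.1,"y": 27,"z": 0,"yaw": 0,"hand": 20},
    {"x": 1.1,"y": 27,"z": 0,"yaw": 0,"hand": 20},
    {"x": 1.1,"y": 27,"z": 0,"yaw": 0,"hand": 20},
    {"x": 1.1,"y": 27,"z": 0,"yaw": 0,"hand": 20},
    {"x": 1.1,"y": 27,"z": 0,"yaw": 0,"hand": 20},
    {"x": 1.1,"y": 27,"z": 0,"yaw": 0,"hand": 20},
    {"x": 1.1,"y": 27,"z": 0,"yaw": 0,"hand": 20},
    {"x": 1.1,"y": 27,"z": 0,"yaw": 0,"hand": 20},
    {"x": 1.1,"y": 27,"z": 0,"yaw": 0,"hand": 20},
    {"x": 1.2,"y": 27,"z": 0,"yaw": 0,"hand": 20},
    {"x": 1.2,"y": 27,"z": 0,"yaw": 0,"hand": 20},
    {"x": 1.2,"y": 16.8,"z": 0,"yaw": 0,"hand": 20},
    {"x": 1.2,"y": 12,"z": 0,"yaw": 0,"hand": 20},
  ],
)

```text
time: 24.1
ee_pos: [0.4486, -0.3104, 0.4428]
tool_rot: [[0.971, -0.241, -0.0], [-0.241, -0.971, -0.001], [0.0, 0.001, -1.0]]
force: [-0.1, 0.8, -1.6]
opening: 0.344
gripper_force: 59.6
```

>>> jog_arm(
  rows=[
    {"x": 0,"y": 0,"z": 0,"yaw": 0,"hand": 20},
    {"x": 0,"y": 0,"z": 0,"yaw": 0,"hand": 20},
    {"x": 0,"y": 0,"z": 0,"yaw": 0,"hand": 20},
    {"x": 0,"y": 0,"z": 0,"yaw": 0,"hand": 20},
  ],
)

```text
time: 24.43
ee_pos: [0.45, -0.3072, 0.4428]
tool_rot: [[0.972, -0.237, 0.0], [-0.237, -0.972, -0.0], [0.0, -0.0, -1.0]]
force: [0.2, 0.7, -1.8]
opening: 0.341
gripper_force: 59.6
```

```bash
python3 -c "
from look2 import *
rel([.4497,-.3084,.1105],-.241);n,s=nose();print(n,np.round(s['tool_rot'][:,2],4))"
```

```text
t 24.4333 grasp [ 0.45   -0.3072  0.2878] shift [-1.000e-01  1.300e+00  1.773e+02] F [ 0.17  0.71 -1.82] open 0.341 59.6
tool yaw turn deg 0.09761863946747994 ydir -103.71066422318535
[ 0.4500918  -0.30721642  0.18731332] [ 5.e-04 -0.e+00 -1.e+00]
```

>>> jog_arm(
  rows=[
    {"x": 0,"y": 1.2,"z": 10,"yaw": 0,"hand": 20},
    {"x": 0,"y": 0,"z": 20,"yaw": 0,"hand": 20},
    {"x": 0,"y": 0,"z": 25,"yaw": 0,"hand": 20},
    {"x": 0,"y": 0,"z": 25,"yaw": 0,"hand": 20},
    {"x": 0,"y": 0,"z": 20,"yaw": 0,"hand": 20},
    {"x": 0,"y": 0,"z": 13,"yaw": 0,"hand": 20},
    {"x": 0,"y": 0,"z": 0,"yaw": 0,"hand": 20},
    {"x": 0,"y": 0,"z": 0,"yaw": 0,"hand": 20},
    {"x": 0,"y": 0,"z": 0,"yaw": 0,"hand": 20},
  ],
)

```text
time: 25.18
ee_pos: [0.4497, -0.3093, 0.3311]
tool_rot: [[0.971, -0.238, 0.002], [-0.238, -0.971, -0.001], [0.002, 0.001, -1.0]]
force: [0.2, -1.0, -1.3]
opening: 0.346
gripper_force: 59.6
```

```bash
python3 -c "
from look2 import *
rel([.4497,-.3084,.1105],-.241)
a=env.get_image('scene');n,s=nose()
z=cv2.resize(a[200:300,80:180],None,fx=6,fy=6,interpolation=3);cv2.imwrite('pics/v3.png',z)
d=env.tip_of('scene','probe')[:2];print([(x['pixel'],x['p']) for x in d],pix('scene',n))
h=env.tip_of('scene','holder')[:2];print([(x['pixel'],x['p']) for x in h])
"
```

```text
t 25.1833 grasp [ 0.45   -0.3095  0.1761] shift [-0.7 -1.  65.6] F [ 0.21 -0.98 -1.28] open 0.346 59.6
tool yaw turn deg 0.03896210480646734 ydir -103.76932075784637
[([310.3, 137.7], 0.69), ([250.4, 120.4], 0.67)] [250.28741981 122.56178749]
[([272.6, 128.8], 0.97), ([256.1, 192.2], 0.67)]
```

>>> jog_arm(
  rows=[
    {"x": -0.2,"y": -0.5,"z": 5,"yaw": 0,"hand": 20},
    {"x": 0,"y": 0,"z": 5,"yaw": 0,"hand": 20},
    {"x": 0,"y": 0,"z": 5,"yaw": 0,"hand": 20},
    {"x": 0,"y": 0,"z": 5,"yaw": 0,"hand": 20},
    {"x": 0,"y": 0,"z": 5,"yaw": 0,"hand": 20},
    {"x": 0,"y": 0,"z": 5,"yaw": 0,"hand": 20},
    {"x": 0,"y": 0,"z": 0,"yaw": 0,"hand": 20},
  ],
)

```text
time: 25.92
ee_pos: [0.4491, -0.3086, 0.2976]
tool_rot: [[0.971, -0.238, -0.002], [-0.238, -0.971, 0.002], [-0.002, -0.001, -1.0]]
force: [0.3, 0.7, -0.9]
opening: 0.348
gripper_force: 59.6
```

>>> jog_arm(
  rows=[
    {"x": 0,"y": 0,"z": 5,"yaw": 0,"hand": 20},
    {"x": 0,"y": 0,"z": 5,"yaw": 0,"hand": 20},
    {"x": 0,"y": 0,"z": 5,"yaw": 0,"hand": 20},
    {"x": 0,"y": 0,"z": 5,"yaw": 0,"hand": 20},
    {"x": 0,"y": 0,"z": 5,"yaw": 0,"hand": 20},
    {"x": 0,"y": 0,"z": 4,"yaw": 0,"hand": 20},
    {"x": 0,"y": 0,"z": 3,"yaw": 0,"hand": 20},
    {"x": 0,"y": 0,"z": 0,"yaw": 0,"hand": 20},
    {"x": 0,"y": 0,"z": 0,"yaw": 0,"hand": 20},
  ],
)

```text
time: 26.67
ee_pos: [0.4494, -0.3088, 0.2673]
tool_rot: [[0.971, -0.238, -0.0], [-0.238, -0.971, 0.0], [-0.0, -0.0, -1.0]]
force: [-0.1, -0.4, -1.0]
opening: 0.343
gripper_force: 59.6
```

>>> jog_arm(
  rows=[
    {"x": 0,"y": 0,"z": 1.5,"yaw": 0,"hand": 20},
    {"x": 0,"y": 0,"z": 0,"yaw": 0,"hand": 20},
    {"x": 0,"y": 0,"z": 0,"yaw": 0,"hand": 35},
    {"x": 0,"y": 0,"z": 0,"yaw": 0,"hand": 50},
    {"x": 0,"y": 0,"z": 0,"yaw": 0,"hand": 70},
    {"x": 0,"y": 0,"z": 0,"yaw": 0,"hand": 85},
    {"x": 0,"y": 0,"z": 0,"yaw": 0,"hand": 85},
    {"x": 0,"y": 0,"z": 0,"yaw": 0,"hand": 85},
    {"x": 0,"y": 0,"z": 0,"yaw": 0,"hand": 85},
    {"x": 0,"y": 0,"z": -5,"yaw": 0,"hand": 85},
    {"x": 0,"y": 0,"z": -12,"yaw": 0,"hand": 85},
    {"x": 0,"y": 0,"z": -16,"yaw": 0,"hand": 85},
    {"x": 0,"y": 0,"z": -20,"yaw": 0,"hand": 85},
    {"x": 0,"y": 0,"z": -25,"yaw": 0,"hand": 85},
    {"x": 0,"y": 0,"z": -25,"yaw": 0,"hand": 85},
    {"x": 0,"y": 0,"z": -25,"yaw": 0,"hand": 85},
    {"x": 0,"y": 0,"z": -10,"yaw": 0,"hand": 85},
    {"x": 0,"y": 0,"z": 0,"yaw": 0,"hand": 85},
    {"x": 0,"y": 0,"z": 0,"yaw": 0,"hand": 85},
    {"x": 0,"y": 0,"z": 0,"yaw": 0,"hand": 85},
  ],
)

```text
time: 28.33
ee_pos: [0.4494, -0.3088, 0.4021]
tool_rot: [[0.971, -0.238, -0.002], [-0.238, -0.971, 0.002], [-0.002, -0.001, -1.0]]
force: [-0.7, 0.2, -0.6]
opening: 0.992
gripper_force: 0.0
```

```bash
python3 -c "
from look2 import *
a=env.get_image('scene');o=cv2.imread('pics/s3.png')
b=cv2.imread('pics/scene0.png')
# compare holder/probe region with the starting picture
r=(slice(222,285),slice(98,145));print('mean diff',np.abs(a[r].astype(int)-b[r]).mean(),'99pct',np.percentile(np.abs(a[r].astype(int)-b[r]).max(2),[90,99]))
def cen(im):
    h=cv2.cvtColor(im,cv2.COLOR_BGR2HSV)[210:270,95:150];m=(h[...,0]>24)&(h[...,0]<34)&(h[...,1]>150);return np.argwhere(m).mean(0)+[210,95],m.sum(),np.argwhere(m).min(0)+[210,95]
print(cen(a),cen(b))"
```

```text
mean diff 3.842057863334459 99pct [12. 27.]
(array([244.01917808, 120.51232877]), np.int64(365), array([227, 110])) (array([243.95901639, 120.78961749]), np.int64(366), array([227, 110]))
```

The probe's image now matches the starting picture to within 0.3 px, so it is home and upright. Handing in.

```bash
python3 -c "
from station import env
print(env.hand_in())"
```

```text
the job is handed in; nothing more can be done
None
```

Job handed in with no verdict shown: I pushed the rotor to about 1 rad/s counter-clockwise, followed the post for about 10 s (nose 16–22 mm above its top, about 14 mm off sideways at worst by my estimate), and put the probe back home and released.

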